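# Take the front grease tin from the gravity rack

### The arm

A 6-joint arm with a two-finger parallel gripper is mounted at the origin on a cart in front of the work surface, level with it; the furniture and walls round the work are solid. World frame = base frame: x ahead of the robot, y to its left, z up, the work surface at z = 0. Lengths are in mm, angles in rad, forces in N, time in s.
With the tool pointing down it reaches from about 275 to 1000 mm from the base axis. Payload 8.4 kg.
Tool frame: the origin (TCP) lies at the very end of the fingers, on their centre line; the grasp point (between the pads) lies 19 mm behind it; z points along the fingers, y is the direction in which the jaws open and shut (so a half turn about z gives the same grasp; the last joint's range is limited). The gripper opens to 85 mm and grips with 20 to 120 N. Pads are 22 mm wide; open, the fingers measure 114 mm over their backs; the gripper's body (76 mm by 85 mm) begins 54 mm behind the grasp point. The pads swing forward as they close: fully open they stand 13 mm farther back than shut.
Start: joints at [-1.197, 0.353, 1.633, -0, 1.155, -0.002], TCP at [229.384, -581.387, 231.281] pointing down, gripper open.
Joint ranges: [-2.63, 2.63], [-0.92, 2.1], [0.06, 2.66], [-1.3, 4.44], [0, 2.69], [-3.02, 3.02]. Speed limits (rad/s): [2.22, 2.22, 2.79, 3.14, 3.14, 3.14].

### API

Orientations are given as [roll, pitch, yaw] about the fixed x, y, z axes, in that order (R = Rz(yaw) Ry(pitch) Rx(roll)).
In Python, from rig import r gives the robot as it stands.
- The arm moves only by the tool move_arm, never from a script. Its argument "increments" is a list of rows, each an object of numbers: "tx", "ty", "tz": the shift along the tool's x, y, z in cm; "rx", "ry", "rz": the turn, a rotation vector about the tool's x, y, z in degrees; "gripper": the gripper's target within -1 to 1 (fully open at 1, half-way at 0, shut at -1). A call has 1 to 12 rows; each row shifts and turns the commanded pose from where the row before left it, along the tool's axes as they then stand; what a row does not reach is not made up. A row lasts 1/10 s, in which the tool goes at most 50 mm and 8.59 degrees, less where a joint would pass 70% of its speed; a pose out of reach is approached as far as the arm can. A call is refused whole if a number of a shift passes 5 or a number of a turn 8.59, either way. A call with a gripper value outside its range is refused whole. The fingers move at their own pace and stop on an object; "squeeze" is the grip in N (left out, the last holds). Time passes only in rows, so rows that do not move let the fingers close. It gives the time, the measured TCP pose, the force and the opening at its end, in the units of the state.
- r.sense(): the state, without advancing time (a new reading comes with each control period).
- r.grab_frame(name): name is "side" or "top"; returns (picture, depth): 384x512x3 uint8, red, green, blue; 384x512 float32, mm along the optical axis (not along the pixel's ray), 0 where there is no reading.
- r.camera_model(name): a dict with "fx", "fy", "cx", "cy" (pixels), "k1" (the pictures are not rectified: a ray, as slopes to the right and down, at radius r is drawn at 1 + k1 r^2 times it, then the intrinsics apply), "R" (3x3) and "t" (3): a world point X has camera coordinates R X + t. Camera axes: x right, y down, z forward; pixel columns grow to the right and rows downward; lengths in mm; the calibration is good to about 2 mm. A picture is of the moment at which its call begins. camera_model takes no time and is no camera call.
- r.sign_off(): hands the job in, once; it reports no verdict.
Trained networks look in the newest picture that a camera, given by its name, has taken for a name from the list of things; names that differ only in an ending like _2 or _b are one class to them, and where a whole thing is asked for, a point or a joint stands for the part that bears it (a point fixed in the world has none). Each returns a list of dicts, best first, with "confidence" (0 to 1); they miss things now and then, are a little off and sometimes report something else, mostly with a low value. They report only what shows in the picture. A call takes as long as a camera call. They do not tell look-alikes from the thing itself.
- r.cut_out(query, camera): "mask" (384x512 bool, what is visible of it) and "bbox" ([left, top, right, bottom] in pixels, round what is visible of it).
- r.place_of(query, camera): "location" ([row, column] in pixels: a listed point, or the origin of a listed thing).
The state is a dict: "clock": time; "qpos": joint angles; "qvel": joint speeds; "joint_efforts": joint torques, N m; "eef_pos": TCP position; "tcp_rot": TCP orientation; "contact_force": force on the tool from outside, world axes, zero at the start; "wrist_torque": the same for the moment, N m; "opening": opening from 0.0 (shut) to 1.0 (fully open).
Only numpy, scipy, OpenCV 4.12 (cv2) and the standard library are available. Lean on these libraries where they do the work, as an engineer would, in place of code of your own. Each camera call takes 0.05 s, during which the arm holds its last target. There are 200 camera calls.

### The job

Three grease tins stand on edge, one behind the other, in the sloped gravity rack. Take the front one, at the low end by the stop, straight up out of the lane so that the two behind it roll forward, and set it on edge into the empty saddle beside the rack, without dropping it in. Leave the other two tins in the lane and the tin lying flat on the bench where it is, and keep the arm clear of the orange control box on the post to the left.

Things in the scene. Friction and masses are not known exactly. Their poses are not given: they have to be found in the camera images.
- rack: fixed sheet-steel gravity rack, 250 x 70 mm. Origin on the bench top (world z = 0.03) below the front tin's middle; x up the lane, away from the stop; y across; z up. Lane floor rises 11 deg along +x, 30 mm above the bench at x = 0, 36 mm wide between 4 mm walls 20 mm high (tops 51 mm above the bench at the front tin). Low-end stop: 6 mm thick, inner face x = -34.5 mm, top 66 mm above the bench
- saddle: fixed grey saddle, 100 x 66 mm, 32 mm high, open-topped V seat for one tin on edge. Origin on the bench below the seat's middle; x along the slot (the way the tin would roll), y across it, z up. Two steel cheeks, 70 mm long, 4 mm thick, stand 42 mm apart inside, tops 32 mm above the bench. A seated tin has its middle 46 mm above the origin and its axis along y
- tin_front_center (a point): middle of the tin nearest the stop: round flat tin, 68 mm diameter, 30 mm thick, about 0.14 kg, pale body (65 mm), green lid (68 mm). z along the tin's axis toward the lid, level along the rack's -y as the tin stands on edge, leaning up to 5 deg. Middle 64 mm above the bench. Grip its two flat faces (30 mm) from above; the upper 48 mm is clear of the lane walls. It rolls freely
- tin_second_center (a point): middle of the second tin in the lane, the same kind, touching the front one, 67 mm farther along x and 13 mm higher
- tin_third_center (a point): middle of the last tin in the lane, the same kind, again 67 mm farther and 13 mm higher
- tin_flat: same kind of tin lying flat on the bench, lid up, 30 mm high; bystander, origin at the middle of its underside
Things that resemble listed ones, but are neither listed nor needed, are in the scene too. What is shaped like the part that bears tin_front_center but purple is not meant.

How it is judged (in metres and radians):
On the way:
1. the front tin is lifted clear of the rack and the tin behind it has rolled down to the stop (height (world z) of tin_front_center above 0.14 m and x of tin_second_center in the frame of rack between -0.014 and 0.014 m and y of tin_second_center in the frame of rack between -0.012 and 0.012 m and z of tin_second_center in the frame of rack between 0.055 and 0.075 m and angle between the z axis of tin_second_center and the y axis of rack, either way round below 0.27 rad), for 0.2 s.
At the end, for the whole second after the job is handed in: Front tin at rest on edge in the saddle: middle within 14 mm (plan) and 8 mm (height) of its seat, axis within 15 deg of saddle y. Second tin at rest on edge at the stop, third 67 mm behind and 13 mm higher: each within 14 mm along, 12 across, 10 in height, 15 deg (horizontal distance between tin_front_center and saddle below 0.014 m and z of tin_front_center in the frame of saddle between 0.038 and 0.054 m and angle between the z axis of tin_front_center and the y axis of saddle, either way round below 0.27 rad and x of tin_second_center in the frame of rack between -0.014 and 0.014 m and y of tin_second_center in the frame of rack between -0.012 and 0.012 m and z of tin_second_center in the frame of rack between 0.055 and 0.075 m and angle between the z axis of each of tin_second_center, tin_third_center and the y axis of rack, either way round below 0.27 rad and x of tin_third_center in the frame of rack between 0.053 and 0.081 m and y of tin_third_center in the frame of rack between -0.012 and 0.012 m and z of tin_third_center in the frame of rack between 0.068 and 0.088 m); the robot touches nothing.
It fails at once if the front tin is let go more than 25 mm above its seat in the saddle (horizontal distance between tin_front_center and saddle below 0.05 m and z of tin_front_center in the frame of saddle above 0.071 m and contact force between the fingers and tin_front below 0.05 N).
It fails at once if the tin lying flat is moved more than 20 mm (distance of tin_flat from where it was at the start of the episode above 0.02 m).
It also fails if it takes over 32 s, if anything falls off the work surface, if the arm or the gripper's body presses on something with over 40 N, if the wrist force passes 120 N, or if a joint passes its speed limit or range.

## Working session

There is one attempt and no reset: what is moved stays moved. The work goes in short steps, Python scripts to look and compute and a tool call to move; the robot and the scene stay as the last step left them, time stands still between calls to the robot, and variables do not carry over. Pictures are saved under pics/ and viewed, about 8 in all and at most 12, crops included, and the job is handed in when it is done.

Besides the shell and the picture viewer there is one more tool, called after "Emit:" as name([rows], argument=value, ...), one row to a line, values as JSON. move_arm: Moves the arm, as the interface text tells. Its arguments: {"type":"object","properties":{"increments":{"type":"array","items":{"type":"object","properties":{"tx":{"type":"number"},"ty":{"type":"number"},"tz":{"type":"number"},"rx":{"type":"number"},"ry":{"type":"number"},"rz":{"type":"number"},"gripper":{"type":"number"}}}},"squeeze":{"type":"number"}},"required":["increments"]}

```bash
mkdir -p pics; ls; cat > h.py <<'E'
import numpy as np,cv2
from rig import r
def px2ray(c,u,v):
    x,y=(u-c["cx"])/c["fx"],(v-c["cy"])/c["fy"]
    a,b=x,y
    for _ in range(20):
        s=1+c["k1"]*(a*a+b*b); a,b=x/s,y/s
    return np.array([a,b,1.0])
def world(c,u,v,z):
    R=np.array(c["R"]);t=np.array(c["t"])
    return R.T@(px2ray(c,u,v)*z-t)
def at_height(c,u,v,h):
    R=np.array(c["R"]);t=np.array(c["t"])
    o=-R.T@t; d=R.T@px2ray(c,u,v); return o+d*(h-o[2])/d[2]
def proj(c,X):
    p=np.array(c["R"])@X+np.array(c["t"]);a,b=p[:2]/p[2];s=1+c["k1"]*(a*a+b*b)
    return np.array([c["fx"]*a*s+c["cx"],c["fy"]*b*s+c["cy"]])
E
python3 - <<'E'
from h import *
ims=[]
for n in("top","side"):
    p,d=r.grab_frame(n); np.savez("f_%s.npz"%n,p=p,d=d); c=r.camera_model(n)
    print(n,c["fx"],c["k1"],-np.array(c["R"]).T@np.array(c["t"]))
    for q in("rack","saddle","tin_front_center","tin_second_center","tin_third_center","tin_flat"):
        for o in r.place_of(q,n)[:4]:
            v,u=o["location"]; z=d[int(min(383,max(0,v))),int(min(511,max(0,u)))]
            print(q,round(u),round(v),round(o["confidence"],2),world(c,u,v,z).round() if z>0 else None, at_height(c,u,v,94 if 'center' in q else 30).round())
    cv2.imwrite("pics/%s0.png"%n,cv2.resize(p[:,:,::-1],(768,576),interpolation=cv2.INTER_CUBIC))
print(r.sense())
E
```

```text
pics
top 417.35014978087503 -0.04828703530327962 [ 415.14005732 -173.10986639 1452.85554149]
rack 308 195 0.82 [ 488. -318.  125.] [ 493. -328.   30.]
saddle 347 198 0.96 [ 487. -459.   37.] [ 487. -461.   30.]
tin_front_center 307 193 0.77 [ 494. -312.  128.] [ 496. -316.   94.]
tin_front_center 174 243 0.6 [320. 116.  60.] [322. 109.  94.]
tin_second_center 314 172 0.5 [ 562. -332.  139.] [ 567. -337.   94.]
tin_third_center 314 153 0.73 [ 619. -329.  155.] [ 629. -336.   94.]
tin_flat 307 231 0.55 [ 373. -323.   62.] [ 372. -326.   30.]
side 367.3808863751068 -0.10215348149435395 [619.63584331 395.79147925 809.41372343]
rack 242 167 0.8 [ 500. -301.   57.] [ 496. -326.   30.]
rack 215 152 0.66 [ 566. -313.  122.] [ 559. -407.   30.]
saddle 229 136 0.76 [ 506. -451.   46.] [ 504. -469.   30.]
tin_front_center 241 153 0.91 [ 499. -304.  109.] [ 497. -319.   94.]
tin_front_center 367 300 0.63 [329. 152.  65.] [341. 162.  94.]
tin_second_center 216 152 0.64 [ 564. -313.  122.] [ 562. -341.   94.]
tin_third_center 196 152 0.78 [ 617. -323.  127.] [ 617. -358.   94.]
tin_flat 284 160 0.67 [ 378. -297.   59.] [ 368. -323.   30.]
{'clock': 0.7, 'qpos': array([-1.19741079e+00,  3.52934480e-01,  1.63343071e+00,  2.61088328e-06,
        1.15518587e+00, -2.40706097e-03]), 'qvel': array([-0.00021624,  0.00040982, -0.00043351,  0.00050562, -0.00108374,
        0.00105078]), 'joint_efforts': array([ 1.61841996e-05, -6.05015087e+01, -3.42391455e+01, -1.07905523e-04,
        1.01567875e-03, -4.73198227e-06]), 'eef_pos': array([ 229.37529579, -581.38040232,  231.30875546]), 'tcp_rot': array([ 3.14155105e+00, -2.28853284e-06,  3.75791542e-01]), 'contact_force': array([-0.28293176, -0.84144779,  0.85087926]), 'wrist_torque': array([ 0.01305925,  0.01982956, -0.0099396 ]), 'opening': 1.0008407746820496}
```

View pics/top0.png

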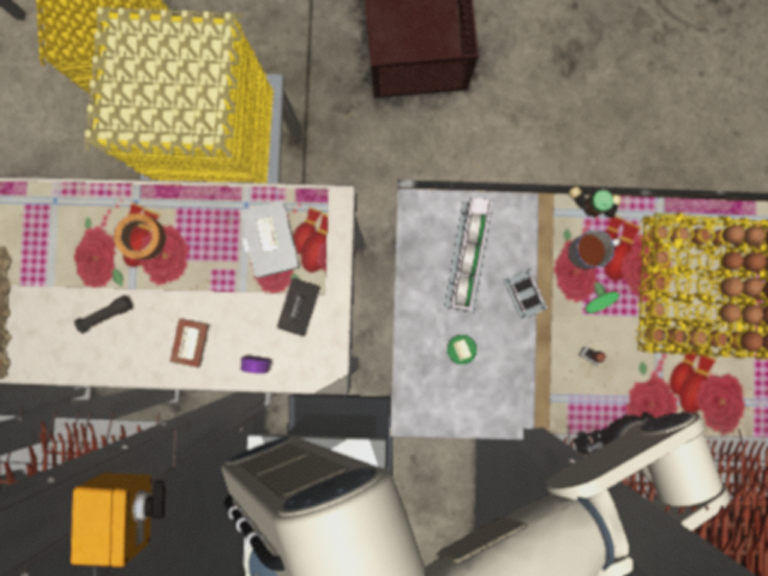

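View pics/side0.png

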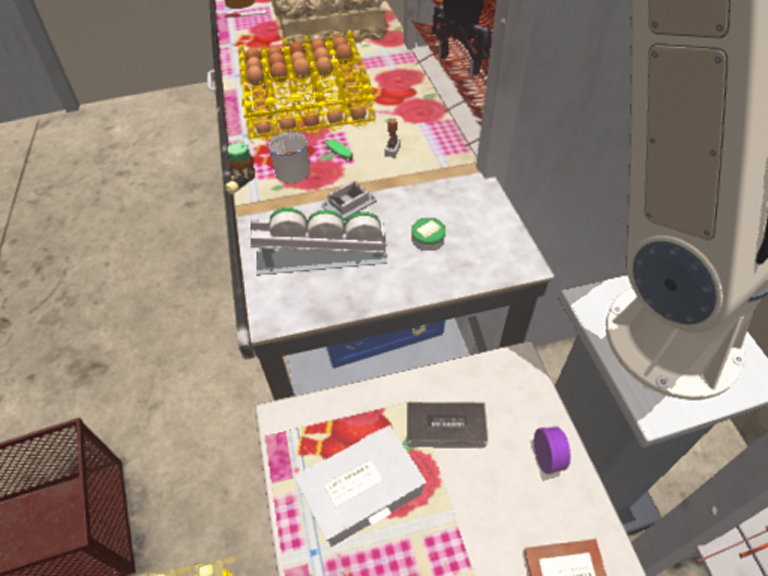

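The front tin of the lane is at top (307,193) and side (241,153), nearest the stop at the near (low) end. The flat tin is at top (307,231) and the saddle at (349,196). The purple tin at top (170,243), on the other table, is the look-alike and isn't meant. Next I'll do a fit plus an enlarged crop.

```bash
cat > m.py <<'E'
from h import *
def cloud(n,lo,hi):
    f=np.load("f_%s.npz"%n);c=r.camera_model(n);P=[]
    d=f["d"]
    for v in range(384):
        for u in range(512):
            if d[v,u]>0:
                X=world(c,u,v,d[v,u])
                if lo[0]<X[0]<hi[0] and lo[1]<X[1]<hi[1] and lo[2]<X[2]<hi[2]: P.append(np.r_[X,u,v,f["p"][v,u]])
    return np.array(P)
E
python3 - <<'E'
from m import *
for n in("top","side"):
    c=r.camera_model(n)
    P=[]
    for q,h in(("tin_front_center",94),("tin_second_center",107),("tin_third_center",120)):
        A=[]
        for k in range(4):
            r.grab_frame(n)
            A+=[at_height(c,o["location"][1],o["location"][0],h) for o in r.place_of(q,n) if o["location"][1]*(1 if n=="top" else -1)>(280 if n=="top" else -300)]
        print(n,q,np.round(A,0)[:,:2].tolist())
    C=cloud(n,(430,-420,60),(720,-260,180))
    # height over the lane-floor plane, along approx x
    T=C[C[:,2]>30+51+ (C[:,0]-495)*.194+25]
    print("ridge",len(T)); print(np.round(T[::max(1,len(T)//25),:3]).tolist())
    x=np.polyfit(T[:,0],T[:,1],1);print("yaw line",np.degrees(np.arctan(x[0])),np.polyval(x,495))
    S=cloud(n,(420,-530,52),(560,-395,75)); print("saddle",len(S),S[:,:3].mean(0).round(),cv2.minAreaRect(S[:,:2].astype(np.float32)))
    for o in r.cut_out("saddle",n)[:1]:
        ys,xs=np.nonzero(o["mask"]);W=np.array([at_height(c,u,v,62 if n=="top" else 50)[:2] for u,v in zip(xs,ys)],np.float32);print("mask rect",cv2.minAreaRect(W))
    f=np.load("f_%s.npz"%n)["p"]
    k=f[120:250,270:390] if n=="top" else f[110:200,150:310]
    cv2.imwrite("pics/c_%s.png"%n,cv2.resize(k[:,:,::-1],None,fx=4.6 if n=="top" else 5,fy=4.6 if n=="top" else 5,interpolation=cv2.INTER_CUBIC))
a,b=cv2.imread("pics/c_top.png"),cv2.imread("pics/c_side.png")
cv2.imwrite("pics/both.png",np.vstack([cv2.resize(a,(int(a.shape[1]*.6),int(a.shape[0]*.6)))[:, :],]) if 0 else a)
E
```

```text
top tin_front_center [[500.0, -315.0], [497.0, -315.0], [496.0, -326.0]]
top tin_second_center [[556.0, -350.0], [562.0, -339.0], [554.0, -328.0], [562.0, -343.0], [374.0, -326.0]]
top tin_third_center [[498.0, -318.0], [633.0, -341.0], [499.0, -319.0], [631.0, -337.0], [632.0, -338.0], [377.0, -310.0], [632.0, -333.0]]
ridge 541
[[652.0, -330.0, 145.0], [645.0, -336.0, 149.0], [639.0, -342.0, 153.0], [633.0, -346.0, 147.0], [626.0, -349.0, 152.0], [620.0, -352.0, 155.0], [611.0, -328.0, 144.0], [605.0, -332.0, 141.0], [600.0, -336.0, 131.0], [588.0, -330.0, 129.0], [580.0, -333.0, 135.0], [574.0, -336.0, 138.0], [567.0, -339.0, 139.0], [561.0, -343.0, 138.0], [551.0, -318.0, 135.0], [545.0, -321.0, 136.0], [539.0, -328.0, 130.0], [533.0, -337.0, 134.0], [518.0, -317.0, 117.0], [511.0, -329.0, 127.0], [504.0, -335.0, 129.0], [494.0, -307.0, 128.0], [488.0, -314.0, 124.0], [482.0, -318.0, 121.0], [476.0, -321.0, 120.0], [470.0, -328.0, 114.0]]
yaw line -8.173426966517939 -321.83380446465884
saddle 130 [ 494. -470.   58.] ((494.36517333984375, -469.8833312988281), (68.47411346435547, 5
[... 652 characters left out ...]
 [651.0, -350.0, 137.0], [566.0, -323.0, 140.0], [478.0, -319.0, 121.0], [579.0, -327.0, 135.0], [495.0, -315.0, 125.0], [603.0, -326.0, 139.0], [506.0, -312.0, 127.0], [614.0, -324.0, 140.0], [517.0, -318.0, 120.0], [624.0, -322.0, 141.0], [536.0, -316.0, 124.0], [633.0, -326.0, 136.0], [545.0, -311.0, 127.0], [636.0, -325.0, 135.0], [540.0, -312.0, 121.0], [558.0, -316.0, 119.0], [468.0, -303.0, 107.0]]
yaw line -8.239460751654013 -314.69473494896204
saddle 170 [ 495. -466.   57.] ((493.81597900390625, -466.41357421875), (72.08043670654297, 53.962215423583984), 25.586977005004883)
mask rect ((497.5544738769531, -456.7011413574219), (98.89910888671875, 90.38520812988281), 30.20423698425293)
```

View pics/c_top.png

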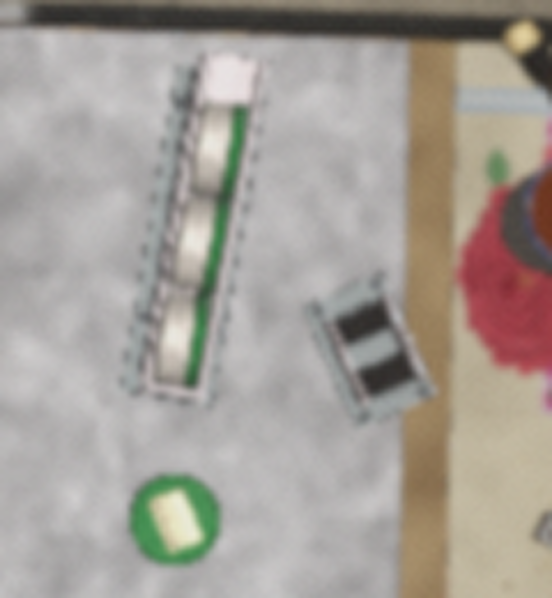

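View pics/c_side.png

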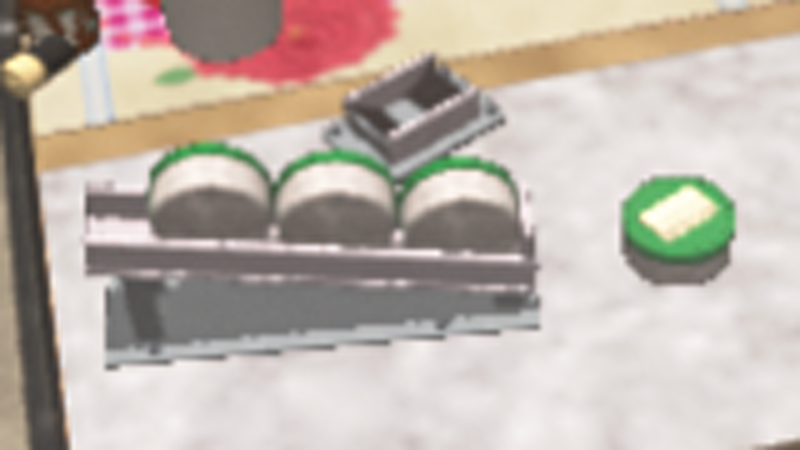

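Confirmed: the rack's front tin sits by the stop, lid on the right. The saddle's long axis is at about +25 deg. I'll do one fit from the stored clouds and then move.

```bash
python3 - <<'E'
from m import *
from scipy.optimize import least_squares
for n in("top","side"):
    C=cloud(n,(430,-420,60),(700,-260,180)); T=C[C[:,2]>30+51+(C[:,0]-495)*.194+25][:,:3]
    for yaw in (-8.2,):
        a=np.radians(yaw);ex=np.array([np.cos(a),np.sin(a)]);ey=np.array([-ex[1],ex[0]])
        xs,ys=T[:,:2]@ex,T[:,:2]@ey
        def f(p): return np.min([abs(np.hypot(xs-p[0]-67*k,T[:,2]-94-p[1]-13*k)-33) for k in range(3)],0)
        s=least_squares(f,[np.array([495,-320])@ex,0],loss="soft_l1",f_scale=3)
        g=f(s.x)<5
        q=np.percentile(ys[g],[2,10,50,90,98]); yc=(q[1]+q[3])/2
        print(n,s.x,s.cost,q.round(1),"centre",(s.x[0]*ex+yc*ey).round(1))
        for k in range(3):
            m=g&(abs(xs-s.x[0]-67*k)<25); print(np.percentile(ys[m],[3,50,97]).round(1),end=" ")
        print()
s=r.sense();print(s["clock"],s["eef_pos"])
E
```

```text
top [ 5.36697851e+02 -1.03921063e-01] 1409.031946254222 [-262.2 -259.8 -247.7 -236.  -233.6] centre [ 495.9 -321.9]
[-260.9 -246.6 -233.4] [-261.3 -247.4 -233.6] [-261.7 -247.4 -234.3] 
side [535.76515751  -1.53491663] 4603.356197939734 [-258.5 -255.4 -243.1 -230.6 -229.3] centre [ 495.6 -316.9]
[-257.4 -241.5 -229.4] [-256.9 -241.4 -229.4] [-258.2 -242.8 -229.6] 
3.2 [ 229.38347769 -581.4126431   231.29757728]
```

Emit:
move_arm([
  {"tx":2.4,"ty":-1.0},
  {"tx":4,"ty":-1.7},
  {"tx":4,"ty":-1.7},
  {"tx":4,"ty":-1.7},
  {"tx":4,"ty":-1.7},
  {"tx":4,"ty":-1.7},
  {"tx":4,"ty":-1.7},
  {"tx":4,"ty":-1.7},
  {"tx":4,"ty":-1.6},
  {"rz":7.5},
  {"rz":7.5},
  {"rz":7.5},
], squeeze=60)

```text
invalid input
```

Emit:
move_arm([
  {"rz":7.4},
  {},
  {},
])

```text
invalid input
```

Emit:
move_arm([
  {"tx":2.4,"ty":-1.0,"tz":0,"rx":0,"ry":0,"rz":0,"gripper":1},
], squeeze=60)

```text
clock: 3.3
eef_pos: [246.9, -564.7, 231.3]
tcp_rot: [3.141, 0.001, 0.374]
contact_force: [0.7, -0.2, 0.1]
opening: 0.998
```

Emit:
move_arm([
  {"tx":4,"ty":-1.7,"tz":0,"rx":0,"ry":0,"rz":0,"gripper":1},
  {"tx":4,"ty":-1.7,"tz":0,"rx":0,"ry":0,"rz":0,"gripper":1},
  {"tx":4,"ty":-1.7,"tz":0,"rx":0,"ry":0,"rz":0,"gripper":1},
  {"tx":4,"ty":-1.7,"tz":0,"rx":0,"ry":0,"rz":0,"gripper":1},
  {"tx":4,"ty":-1.7,"tz":0,"rx":0,"ry":0,"rz":0,"gripper":1},
  {"tx":4,"ty":-1.7,"tz":0,"rx":0,"ry":0,"rz":0,"gripper":1},
  {"tx":4,"ty":-1.7,"tz":0,"rx":0,"ry":0,"rz":0,"gripper":1},
  {"tx":4,"ty":-1.6,"tz":0,"rx":0,"ry":0,"rz":0,"gripper":1},
  {"tx":0,"ty":0,"tz":0,"rx":0,"ry":0,"rz":7.5,"gripper":1},
  {"tx":0,"ty":0,"tz":0,"rx":0,"ry":0,"rz":7.5,"gripper":1},
  {"tx":0,"ty":0,"tz":0,"rx":0,"ry":0,"rz":7.5,"gripper":1},
  {"tx":0,"ty":0,"tz":0,"rx":0,"ry":0,"rz":7.4,"gripper":1},
])

```text
clock: 4.5
eef_pos: [496.3, -320.0, 231.3]
tcp_rot: [3.142, 0.0, -0.151]
contact_force: [0.6, 0.2, -0.2]
opening: 1.002
```

Emit:
move_arm([
  {"tx":0,"ty":0,"tz":3,"rx":0,"ry":0,"rz":0,"gripper":1},
  {"tx":0,"ty":0,"tz":3,"rx":0,"ry":0,"rz":0,"gripper":1},
  {"tx":0,"ty":0,"tz":2.5,"rx":0,"ry":0,"rz":0,"gripper":0.6},
  {"tx":0,"ty":0,"tz":0,"rx":0,"ry":0,"rz":0,"gripper":0.3},
])

```text
clock: 4.9
eef_pos: [494.2, -319.0, 143.1]
tcp_rot: [-3.139, 0.005, -0.146]
contact_force: [-0.3, 0.4, -0.1]
opening: 0.69
```

```bash
python3 - <<'E'
from h import *
p,d=r.grab_frame("side");q,_=r.grab_frame("top")
a=cv2.resize(p[70:200,150:310,::-1],None,fx=3.5,fy=3.5,interpolation=cv2.INTER_CUBIC)
b=cv2.resize(q[130:260,250:370,::-1],None,fx=1.9,fy=3.5,interpolation=cv2.INTER_CUBIC)
cv2.imwrite("pics/s1.png",np.hstack([a,b]));s=r.sense();print(s["eef_pos"],s["opening"],s["tcp_rot"])
E
```

```text
[ 496.21413184 -320.27958596  146.56128264] 0.652619105078783 [-3.14130503e+00  5.42691656e-04 -1.46071125e-01]
```

View pics/s1.png

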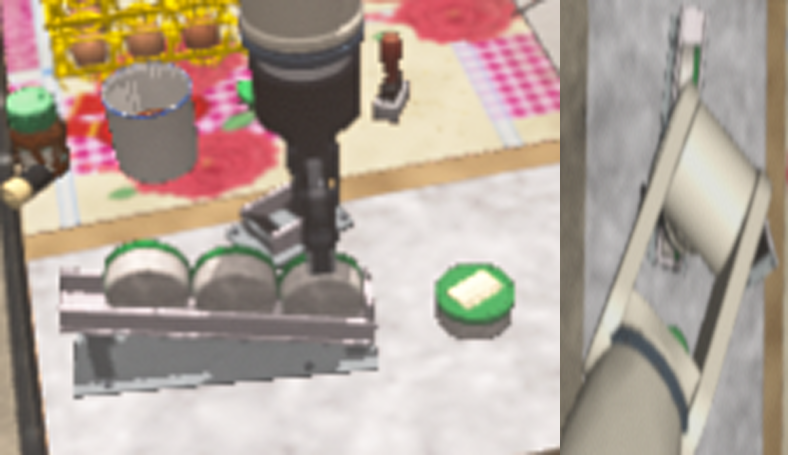

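The left finger stands over the middle of the front tin, at about (322,260) in this crop. The jaws straddle it, so I'll go down and close.

Emit:
move_arm([
  {"tx":0,"ty":0,"tz":2,"rx":0,"ry":0,"rz":0,"gripper":0.3},
  {"tx":0,"ty":0,"tz":2,"rx":0,"ry":0,"rz":0,"gripper":0.3},
  {"tx":0,"ty":0,"tz":1.2,"rx":0,"ry":0,"rz":0,"gripper":0.3},
  {"tx":0,"ty":0,"tz":0.7,"rx":0,"ry":0,"rz":0,"gripper":0.3},
  {"tx":0,"ty":0,"tz":0,"rx":0,"ry":0,"rz":0,"gripper":0.3},
])

```text
clock: 5.5
eef_pos: [496.2, -320.3, 87.3]
tcp_rot: [-3.142, 0.0, -0.146]
contact_force: [-0.6, 0.4, -0.1]
opening: 0.647
```

Emit:
move_arm([
  {"tx":0,"ty":0,"tz":0,"rx":0,"ry":0,"rz":0,"gripper":0},
  {"tx":0,"ty":0,"tz":0,"rx":0,"ry":0,"rz":0,"gripper":-0.2},
  {"tx":0,"ty":0,"tz":0,"rx":0,"ry":0,"rz":0,"gripper":-0.4},
  {"tx":0,"ty":0,"tz":0,"rx":0,"ry":0,"rz":0,"gripper":-0.6},
  {"tx":0,"ty":0,"tz":0,"rx":0,"ry":0,"rz":0,"gripper":-0.8},
  {"tx":0,"ty":0,"tz":0,"rx":0,"ry":0,"rz":0,"gripper":-0.8},
  {"tx":0,"ty":0,"tz":0,"rx":0,"ry":0,"rz":0,"gripper":-0.8},
], squeeze=50)

```text
clock: 6.2
eef_pos: [496.7, -321.0, 88.5]
tcp_rot: [3.14, -0.002, -0.146]
contact_force: [-2.4, -1.4, 5.6]
opening: 0.34
```

Emit:
move_arm([
  {"tx":0,"ty":0,"tz":-0.5,"rx":0,"ry":0,"rz":0,"gripper":-0.8},
  {"tx":0,"ty":0,"tz":-1,"rx":0,"ry":0,"rz":0,"gripper":-0.8},
  {"tx":0,"ty":0,"tz":-1.5,"rx":0,"ry":0,"rz":0,"gripper":-0.8},
  {"tx":0,"ty":0,"tz":-2,"rx":0,"ry":0,"rz":0,"gripper":-0.8},
  {"tx":0,"ty":0,"tz":-2,"rx":0,"ry":0,"rz":0,"gripper":-0.8},
  {"tx":0,"ty":0,"tz":-2,"rx":0,"ry":0,"rz":0,"gripper":-0.8},
  {"tx":0,"ty":0,"tz":-2,"rx":0,"ry":0,"rz":0,"gripper":-0.8},
  {"tx":0,"ty":0,"tz":-1,"rx":0,"ry":0,"rz":0,"gripper":-0.8},
  {"tx":0,"ty":0,"tz":0,"rx":0,"ry":0,"rz":0,"gripper":-0.8},
  {"tx":0,"ty":0,"tz":0,"rx":0,"ry":0,"rz":0,"gripper":-0.8},
])

```text
clock: 7.2
eef_pos: [495.9, -320.0, 207.1]
tcp_rot: [-3.141, 0.0, -0.146]
contact_force: [-0.6, -0.4, -1.9]
opening: 0.341
```

```bash
python3 - <<'E'
from h import *
p,d=r.grab_frame("side");np.savez("f_side.npz",p=p,d=d)
a=cv2.resize(p[70:200,150:310,::-1],None,fx=4.5,fy=4.5,interpolation=cv2.INTER_CUBIC)
cv2.imwrite("pics/s2.png",a);s=r.sense();print(s["clock"],s["eef_pos"],s["opening"],s["tcp_rot"],s["contact_force"])
E
```

```text
7.25 [ 495.61583968 -319.88089618  206.57074259] 0.3432551972342357 [-3.14099247e+00  1.17704255e-03 -1.46091856e-01] [-0.13445348  0.3142645  -1.83909373]
```

View pics/s2.png

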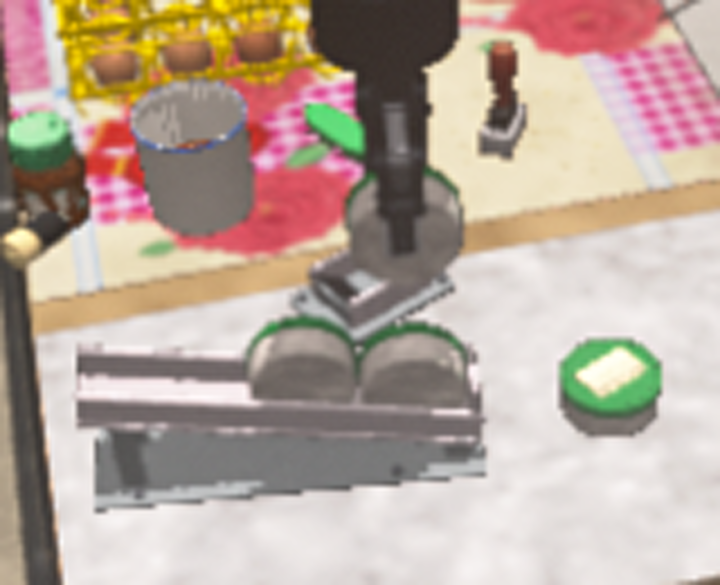

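The second tin has rolled to the stop and the third is behind it. The held tin is centred on the pads, with its disc middle at about (405,225). I'll carry it over the saddle.

Emit:
move_arm([
  {"tx":0.2,"ty":1.5,"tz":0,"rx":0,"ry":0,"rz":0,"gripper":-0.8},
  {"tx":0.4,"ty":2.6,"tz":0,"rx":0,"ry":0,"rz":0,"gripper":-0.8},
  {"tx":0.4,"ty":3,"tz":0,"rx":0,"ry":0,"rz":0,"gripper":-0.8},
  {"tx":0.4,"ty":3,"tz":0,"rx":0,"ry":0,"rz":0,"gripper":-0.8},
  {"tx":0.4,"ty":3,"tz":0,"rx":0,"ry":0,"rz":0,"gripper":-0.8},
  {"tx":0.2,"ty":1.5,"tz":0,"rx":0,"ry":0,"rz":0,"gripper":-0.8},
  {"tx":0,"ty":0,"tz":0,"rx":0,"ry":0,"rz":-8.5,"gripper":-0.8},
  {"tx":0,"ty":0,"tz":0,"rx":0,"ry":0,"rz":-8.5,"gripper":-0.8},
  {"tx":0,"ty":0,"tz":0,"rx":0,"ry":0,"rz":-8.5,"gripper":-0.8},
  {"tx":0,"ty":0,"tz":0,"rx":0,"ry":0,"rz":-8.5,"gripper":-0.8},
  {"tx":0,"ty":0,"tz":0,"rx":0,"ry":0,"rz":0,"gripper":-0.8},
])

```text
clock: 8.35
eef_pos: [494.4, -467.5, 206.4]
tcp_rot: [-3.14, 0.0, 0.45]
contact_force: [0.3, -0.3, -1.3]
opening: 0.343
```

Emit:
move_arm([
  {"tx":0,"ty":0,"tz":2,"rx":0,"ry":0,"rz":0,"gripper":-0.8},
  {"tx":0,"ty":0,"tz":2.5,"rx":0,"ry":0,"rz":0,"gripper":-0.8},
  {"tx":0,"ty":0,"tz":2,"rx":0,"ry":0,"rz":0,"gripper":-0.8},
  {"tx":0,"ty":0,"tz":1,"rx":0,"ry":0,"rz":0,"gripper":-0.8},
  {"tx":0,"ty":0,"tz":0,"rx":0,"ry":0,"rz":0,"gripper":-0.8},
  {"tx":0,"ty":0,"tz":0,"rx":0,"ry":0,"rz":0,"gripper":-0.8},
])

```text
clock: 8.95
eef_pos: [495.0, -467.9, 132.8]
tcp_rot: [3.141, -0.0, 0.446]
contact_force: [-0.4, -0.3, -1.0]
opening: 0.346
```

```bash
python3 - <<'E'
from h import *
p,d=r.grab_frame("side");np.savez("f_side.npz",p=p,d=d);c=r.camera_model("side")
a=cv2.resize(p[70:200,150:310,::-1],None,fx=4.5,fy=4.5,interpolation=cv2.INTER_CUBIC)
cv2.imwrite("pics/s3.png",a);s=r.sense();print(s["clock"],s["eef_pos"],s["opening"],s["tcp_rot"],s["contact_force"])
for nm,X in(("tin if centred",s["eef_pos"]+[0,0,6.5]),("saddle top",[494.5,-467.5,62]),("seat",[494.5,-467.5,76])):
    u,v=proj(c,np.array(X));print(nm,((u-150)*4.5).round(),((v-70)*4.5).round())
for o in r.place_of("tin_front_center","side")[:4]:
    v,u=o["location"];print("net",(u-150)*4.5,(v-70)*4.5,o["confidence"])
E
```

```text
9.0 [ 495.24121858 -468.16553408  133.34884973] 0.34461633442845085 [ 3.14016530e+00 -5.40416642e-04  4.46209320e-01] [-0.06240718  0.36994571 -2.00522752]
tin if centred 356.0 169.0
saddle top 366.0 260.0
seat 364.0 245.0
net 994.95 1038.1499999999999 0.97
net 351.0 170.55 0.79
```

View pics/s3.png

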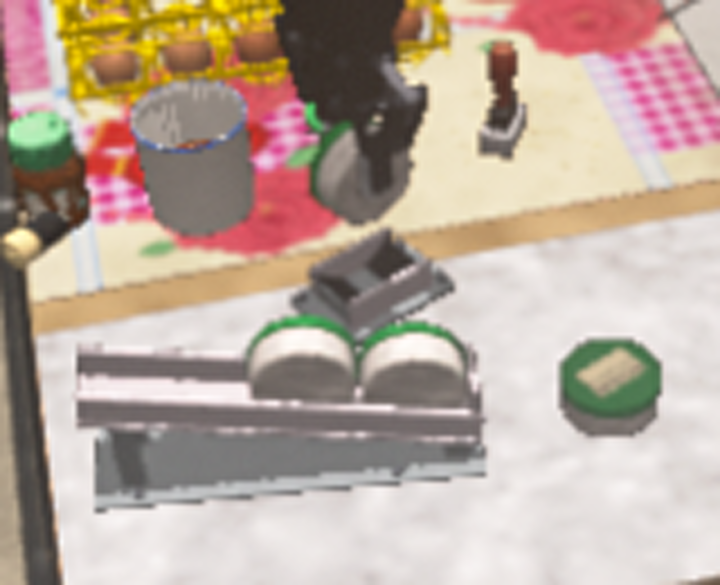

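Emit:
move_arm([
  {"tx":-0.1,"ty":-0.25,"tz":1,"rx":0,"ry":0,"rz":0,"gripper":-0.8},
  {"tx":0,"ty":0,"tz":1.5,"rx":0,"ry":0,"rz":0,"gripper":-0.8},
  {"tx":0,"ty":0,"tz":1.3,"rx":0,"ry":0,"rz":0,"gripper":-0.8},
  {"tx":0,"ty":0,"tz":0.4,"rx":0,"ry":0,"rz":0,"gripper":-0.8},
  {"tx":0,"ty":0,"tz":0,"rx":0,"ry":0,"rz":0,"gripper":-0.8},
  {"tx":0,"ty":0,"tz":0,"rx":0,"ry":0,"rz":0,"gripper":-0.8},
])

```text
clock: 9.65
eef_pos: [492.8, -465.9, 90.2]
tcp_rot: [-3.142, 0.0, 0.447]
contact_force: [1.0, -0.2, -1.2]
opening: 0.345
```

```bash
python3 - <<'E'
from h import *
p,d=r.grab_frame("side");np.savez("f_side.npz",p=p,d=d);c=r.camera_model("side")
a=cv2.resize(p[85:160,190:270,::-1],None,fx=8,fy=8,interpolation=cv2.INTER_CUBIC)
s=r.sense();print(s["clock"],s["eef_pos"],s["tcp_rot"],s["contact_force"])
# overlay cheeks' outlines at TCP-based pose
e=s["eef_pos"];y=s["tcp_rot"][2];ex=np.array([np.cos(y),np.sin(y)]);ey=np.array([-ex[1],ex[0]])
for off in(-25,-21,21,25):
    pts=[((proj(c,np.r_[e[:2]+ex*k+ey*off,62])-[190,85])*8+4).astype(int) for k in(-35,35)]
    cv2.line(a,tuple(map(int,pts[0])),tuple(map(int,pts[1])),(0,255,255),1)
cv2.imwrite("pics/s4.png",a)
E
```

```text
9.7 [ 492.99791068 -466.07542615   90.59029432] [ 3.14102822e+00 -2.33578468e-04  4.47291577e-01] [ 0.21797797 -0.11506224 -1.19767936]
```

View pics/s4.png

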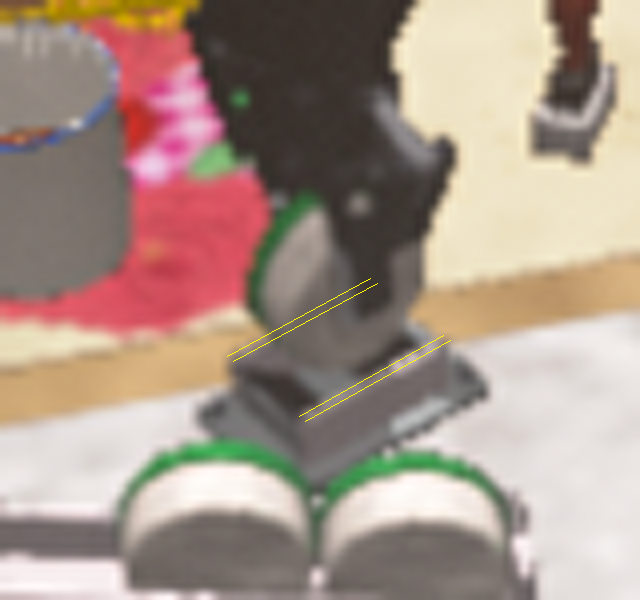

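The overlay sits on the near cheek's top edge, from (300,420) to (447,340), and the tin hangs between the cheeks. I'll lower it slowly.

Emit:
move_arm([
  {"tx":0,"ty":0,"tz":0.6,"rx":0,"ry":0,"rz":0,"gripper":-0.8},
  {"tx":0,"ty":0,"tz":0.6,"rx":0,"ry":0,"rz":0,"gripper":-0.8},
  {"tx":0,"ty":0,"tz":0.3,"rx":0,"ry":0,"rz":0,"gripper":-0.8},
  {"tx":0,"ty":0,"tz":0.2,"rx":0,"ry":0,"rz":0,"gripper":-0.8},
  {"tx":0,"ty":0,"tz":0,"rx":0,"ry":0,"rz":0,"gripper":-0.8},
  {"tx":0,"ty":0,"tz":0,"rx":0,"ry":0,"rz":0,"gripper":-0.8},
])

```text
clock: 10.3
eef_pos: [492.7, -465.8, 73.3]
tcp_rot: [-3.142, -0.0, 0.447]
contact_force: [0.1, 0.1, -0.9]
opening: 0.35
```

Emit:
move_arm([
  {"tx":0,"ty":0,"tz":0.15,"rx":0,"ry":0,"rz":0,"gripper":-0.8},
  {"tx":0,"ty":0,"tz":0.15,"rx":0,"ry":0,"rz":0,"gripper":-0.8},
  {"tx":0,"ty":0,"tz":0,"rx":0,"ry":0,"rz":0,"gripper":-0.8},
  {"tx":0,"ty":0,"tz":0,"rx":0,"ry":0,"rz":0,"gripper":-0.8},
])

```text
clock: 10.7
eef_pos: [493.4, -466.0, 71.0]
tcp_rot: [3.14, -0.001, 0.447]
contact_force: [1.4, 1.5, 4.1]
opening: 0.346
```

Emit:
move_arm([
  {"tx":0,"ty":0,"tz":0.05,"rx":0,"ry":0,"rz":0,"gripper":-0.8},
  {"tx":0,"ty":0,"tz":0,"rx":0,"ry":0,"rz":0,"gripper":-0.2},
  {"tx":0,"ty":0,"tz":0,"rx":0,"ry":0,"rz":0,"gripper":0},
  {"tx":0,"ty":0,"tz":0,"rx":0,"ry":0,"rz":0,"gripper":0.2},
  {"tx":0,"ty":0,"tz":0,"rx":0,"ry":0,"rz":0,"gripper":0.3},
  {"tx":0,"ty":0,"tz":0,"rx":0,"ry":0,"rz":0,"gripper":0.3},
  {"tx":0,"ty":0,"tz":0,"rx":0,"ry":0,"rz":0,"gripper":0.3},
])

```text
clock: 11.4
eef_pos: [492.6, -465.8, 69.7]
tcp_rot: [-3.141, 0.0, 0.447]
contact_force: [-0.4, 0.4, -0.2]
opening: 0.646
```

Emit:
move_arm([
  {"tx":0,"ty":0,"tz":-1,"rx":0,"ry":0,"rz":0,"gripper":0.3},
  {"tx":0,"ty":0,"tz":-2,"rx":0,"ry":0,"rz":0,"gripper":0.3},
  {"tx":0,"ty":0,"tz":-3,"rx":0,"ry":0,"rz":0,"gripper":0.3},
  {"tx":0,"ty":0,"tz":-4,"rx":0,"ry":0,"rz":0,"gripper":0.3},
  {"tx":0,"ty":0,"tz":-4,"rx":0,"ry":0,"rz":0,"gripper":0.3},
  {"tx":-3,"ty":0,"tz":-2,"rx":0,"ry":0,"rz":0,"gripper":0.3},
  {"tx":-4,"ty":0,"tz":0,"rx":0,"ry":0,"rz":0,"gripper":0.3},
  {"tx":-4,"ty":2,"tz":0,"rx":0,"ry":0,"rz":0,"gripper":0.3},
  {"tx":-4,"ty":2,"tz":0,"rx":0,"ry":0,"rz":0,"gripper":0.3},
  {"tx":-3,"ty":1,"tz":0,"rx":0,"ry":0,"rz":0,"gripper":0.3},
  {"tx":0,"ty":0,"tz":0,"rx":0,"ry":0,"rz":0,"gripper":0.3},
  {"tx":0,"ty":0,"tz":0,"rx":0,"ry":0,"rz":0,"gripper":0.3},
])

```text
clock: 12.6
eef_pos: [351.6, -589.0, 230.3]
tcp_rot: [3.141, -0.0, 0.446]
contact_force: [-0.8, -0.8, 0.9]
opening: 0.65
```

```bash
python3 - <<'E'
from m import *
ims=[]
for n in("side","top"):
    p,d=r.grab_frame(n);np.savez("f_%s.npz"%n,p=p,d=d);c=r.camera_model(n)
    for q,h in(("tin_front_center",76),("tin_second_center",94),("tin_third_center",107)):
        print(n,q,[(at_height(c,o["location"][1],o["location"][0],h)[:2].round().tolist(),round(o["confidence"],2)) for o in r.place_of(q,n)])
    C=cloud(n,(440,-520,85),(550,-410,130)); print("saddle tin pts",len(C),C[:,:3].mean(0).round(),np.percentile(C[:,2],95))
    ims.append(cv2.resize(p[90:190,170:290,::-1] if n=="side" else p[130:230,280:380,::-1],(440,400) if n=="side" else (360,400),interpolation=cv2.INTER_CUBIC))
cv2.imwrite("pics/end.png",np.hstack(ims));s=r.sense();print(s["clock"],s["eef_pos"],s["contact_force"],s["opening"])
E
```

```text
side tin_front_center [([338.0, 158.0], 0.83), ([491.0, -469.0], 0.54)]
side tin_second_center [([497.0, -326.0], 0.77)]
side tin_third_center [([560.0, -337.0], 0.84)]
saddle tin pts 209 [ 496. -455.   99.] 108.8027702635396
top tin_front_center [([313.0, 126.0], 0.74), ([492.0, -456.0], 0.69)]
top tin_second_center [([502.0, -332.0], 0.77)]
top tin_third_center [([567.0, -330.0], 0.48)]
saddle tin pts 187 [ 492. -464.  102.] 111.66170736754383
13.0 [ 352.70175771 -588.22915948  229.8683669 ] [-0.62788167  0.7504913  -0.215883  ] 0.6506930563380662
```

View pics/end.png

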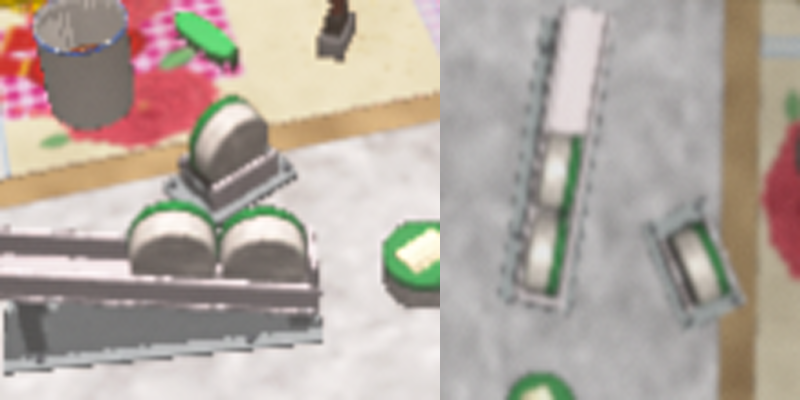

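The front tin sits on edge between the cheeks (side crop (230,145), top crop (697,262)), and its top is about 80 mm above the bench, as it should be when seated. The other two tins are at the stop, and the arm is clear.

```bash
python3 -c "
from rig import r
print(r.sign_off(), r.sense()['clock'])"
```

```text
the job is handed in; nothing more can be done
the job is handed in; nothing more can be done
```

I gripped the front tin by its two faces and lifted it straight up, and the two tins behind it rolled down to the stop. I lowered it into the saddle until the wrist force showed light contact (about 4 N), released it there, backed the arm away and handed the job in. The arm was last read at about 13 s.

**Last checks:**
- **Front tin:** it stands on edge between the saddle's cheeks. Its top is about 80 mm above the bench (109–112 mm in world z), which is the seated height.
- **Second and third tins:** both are on edge at the stop. The trained networks put them about 65 mm apart along the lane, against the expected 67 mm.
- **Flat tin:** it looks unmoved in the pictures; I did not measure it.
- **Arm:** clear of everything, with no contact force beyond sensor noise.

**Disagreements:**
- **Across the lane and slot:** the two cameras differ by 5–13 mm. For the seated tin the networks gave y of -456 mm (top) and -469 mm (side), against about -466 mm for the gripper at release. I relied on the gripper position and on an overlay that matched the saddle's near cheek.
- **Wrong detections:** the networks also kept reporting the purple look-alike tin as the front tin, which I ignored.

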